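Set the slab roller to its third click

TASK

Set the thickness on the slab roller: with shut fingers, push the black sliding lever on top of the bridge along its slot from the end where it rests, counting the clicks, and leave it in the third click without ever running on past it. Then press the round lock button on the same bridge fully down. Only push and press: do not take lever or button between the fingers, and leave the pots, tool caddy and wooden rib alone.

Things in the scene. Friction and masses are not known exactly. Their poses are not given: they have to be found in the camera images.
- roller: Clay slab roller fixed to the table: wooden bed 320 (x) by 360 (y) by 20 mm, two grey cheeks, steel drum, and over it an aluminium bridge 100 (x) by 350 mm (y), flat top 150 mm above the table. A spoked hand wheel stands out 40 mm beyond the right (-y) cheek, below the bridge. Origin: centre of the bed's underside; y runs along the bridge, z up; turned up to 0.5 rad about vertical.
- lever_top (a point): Centre of the top of the black lever knob, a rounded block 24 (roller x) by 14 (roller y, its sliding way) by 32 mm high; top 40 mm, underside 8 mm above the bridge's top. Slides along the middle of the bridge to roller +y, away from the lock button. Axes as the roller's. At the start at roller (0, 20, 190) mm.
- lever (a joint): Lever position along its slot (m): 0 = slot's end, where it starts; grows to roller +y; stop at 0.071. Clicks at 0.014, 0.028, 0.042 (third), 0.056, 0.070; pairs of dark lines on the bridge mark 0 and these. Between clicks the push peaks at about 4 to 7 N half-way (0.007, 0.021, 0.035, 0.049); then the lever snaps on by itself to about the next click and stays.
- lock_top (a point): Centre of the top of the lock button, a black round cap 28 mm across and 10 mm thick on the bridge's middle line, at roller y = -100 mm; its top is 24 mm above the bridge when up, 12 mm when fully down. Axes as the roller's.
- lock (a joint): Travel of the lock button downwards (m): 0 = up, 0.012 = fully down. It moves stiffly (about 4 N) and stays where it is left. At the start between 0 and 0.002.
- caddy: Bystander: yellow plastic tool pot, 100 mm across, 85 mm high, with tools standing in it to 150 mm, on the table beyond the roller's left (+y) end. Origin: centre of its underside.
- jar: Bystander: small lidded clay jar, 70 mm across, 68 mm high, on the roller's bed on the side away from the robot. Origin: centre of its underside.
- bowl: Bystander: small terracotta bowl, 72 mm across, 42 mm high, on the roller's bed beside the jar. Origin: centre of its underside.
- rib: Bystander: flat wooden rib 55 x 110 x 8 mm lying on the table beyond the roller's right (-y) end. Origin: centre of its underside.

How it is judged:
By the outcome, as a careful person would: the job done as asked, in the order asked, and still so for the second after the job is handed in, with the robot touching nothing.
It also fails if it takes over 48 s, if anything falls off the work surface, if the arm or the gripper's body presses on something with over 40 N, if the wrist force passes 120 N, or if a joint passes its speed limit or range.

ROBOT

A 6-joint arm with a two-finger parallel gripper is mounted at the origin on the work surface. World frame = base frame: x ahead of the robot, y to its left, z up, the work surface at z = 0. Lengths are in m, angles in rad, forces in N, time in s.
With the tool pointing down it reaches from about 0.225 to 0.875 m from the base axis. Payload 3.4 kg.
Tool frame: the origin (TCP) lies between the finger pads; the fingertips stand 8 mm ahead of it and the grasp point (between the pads) lies 11 mm behind it; z points along the fingers, y is the line along which they close (so a half turn about z gives the same grasp; the last joint's range is limited). The gripper opens to 85 mm and grips with 20 to 120 N. Pads are 22 mm wide; open, the fingers measure 114 mm over their backs; the gripper's body (76 mm by 85 mm) begins 54 mm behind the grasp point. The pads swing forward as they close: fully open they stand 13 mm farther back than shut.
Start: joints at [-1.448, 0.276, 1.505, -0, 1.361, -0.121], TCP at [0.139, -0.558, 0.239] pointing down, gripper open.
Joint ranges: [-2.89, 2.89], [-0.75, 2.08], [0.22, 2.7], [-1.18, 4.32], [0.11, 2.71], [-2.7, 2.7]. Speed limits (rad/s): [2.57, 2.57, 3.14, 3.14, 3.14, 3.14].

INTERFACE

Orientations are given as a unit quaternion [w, x, y, z].
In Python, from rig import manip, optics, finder gives the robot as it stands.
- The arm moves only by the tool servo_tool, never from a script. Its argument "increments" is a list of rows, each a list of 7 numbers: the shift along the tool's x, y, z in cm, then the turn, a rotation vector about the tool's x, y, z in degrees, then the closure, from -1 (fully open) to 1 (shut). In form: [[x, y, z, rx, ry, rz, gripper], ...]. A call has exactly 5 rows; each row shifts and turns the commanded pose from where the row before left it, along the tool's axes as they then stand; what a row does not reach is not made up. A row lasts 1/10 s, in which the tool goes at most 50 mm and 8.59 degrees, less where a joint would pass 70% of its speed; a pose out of reach is approached as far as the arm can. A call is refused whole if a number of a shift passes 5 or a number of a turn 8.59, either way. A call with a gripper value outside its range is refused whole. The fingers move at their own pace and stop on an object; "squeeze" is the grip in N (left out, the last holds). Time passes only in rows, so rows that do not move let the fingers close, or fill a call up. It gives the time, the measured TCP pose, the force, the opening and the grip force at its end, in the units of the state.
- manip.get_state(): the state, without advancing time (a new reading comes with each control period).
- optics.get_image(name): name is "scene" or "side" or "wrist"; returns the picture (400x640x3 uint8, red, green, blue); there is no depth.
- optics.get_calibration(name): a dict with "fov_y" (degrees; the focal length in pixels is half the picture's height over the tangent of half this angle, whatever the lens; pixels are square), "cx", "cy" (the principal point, pixels), "dist_coeffs" ([k1, k2, p1, p2, k3] as OpenCV has them; the pictures are not rectified), "world_to_cam" (4x4, takes a point from world to camera coordinates). Camera axes: x right, y down, z forward; pixel columns grow to the right and rows downward; lengths in m; the calibration is good to about 2 mm. A picture is of the moment at which its call begins: read the wrist's pose just before it. get_calibration takes no time and is no camera call; for the wrist camera it gives the pose at the moment of the call.
- manip.sign_off(): hands the job in; it is judged then, once.
Trained networks look in the newest picture that a camera, given by its name, has taken for a name from the list of things; names that differ only in an ending like _2 or _b are one class to them, and where a whole thing is asked for, a point or a joint stands for the part that bears it (a point fixed in the world has none). Each returns a list of dicts, best first, with "p" (0 to 1); they miss things now and then, are a little off and sometimes report something else, mostly with a low value. They report only what shows in the picture. A call takes as long as a camera call.
- finder.silhouettes(label, camera): "region" (400x640 bool, what is visible of it) and "box" ([centre column, centre row, width, height] in pixels, round what is visible of it).
- finder.tip_of(label, camera): "at" ([column, row] in pixels: a listed point, or the origin of a listed thing).
The state is a dict: "clock": time; "qpos": joint angles; "qd": joint speeds; "effort": joint torques, N m; "position": TCP position; "ee_rot": TCP orientation; "contact_force": force on the tool from outside, world axes, zero at the start; "moment": the same for the moment, N m; "width": finger opening in m; "gripper_force": force on a finger pad.
Only numpy, scipy, OpenCV 4.12 (cv2) and the standard library are available. Lean on these libraries where they do the work, as an engineer would, in place of code of your own. Each camera call takes 0.05 s, during which the arm holds its last target. There are 200 camera calls.

## Working session

There is one attempt and no reset: what is moved stays moved. The work goes in short steps, Python scripts to look and compute and a tool call to move; the robot and the scene stay as the last step left them, time stands still between calls to the robot, and variables do not carry over. Pictures are saved under pics/ and viewed, at most 10 in all, crops included, and the job is handed in when it is done.

Besides the shell and the picture viewer there is one more tool, called after "Call:" by a JSON object that holds its "api" and its "payload". servo_tool: Moves the arm, as the interface text tells. Its arguments: {"type":"object","properties":{"increments":{"type":"array","items":{"type":"array","items":{"type":"number"}}},"squeeze":{"type":"number"}},"required":["increments"]}

```bash
mkdir -p pics
cat > h.py <<'E'
import numpy as np, cv2
from rig import manip, optics, finder
def K(c):
    f=200/np.tan(np.radians(c["fov_y"])/2)
    return np.array([[f,0,c["cx"]],[0,f,c["cy"]],[0,0,1.]])
def ray(c,p):
    u=cv2.undistortPoints(np.array([[p]],float),K(c),np.array(c["dist_coeffs"],float))[0,0]
    T=np.linalg.inv(np.array(c["world_to_cam"])); d=T[:3,:3]@np.array([u[0],u[1],1]); return T[:3,3],d/np.linalg.norm(d)
def atz(c,p,z):
    o,d=ray(c,p); return o+d*(z-o[2])/d[2]
def tri(rs):
    A=sum(np.eye(3)-np.outer(d,d) for o,d in rs); b=sum((np.eye(3)-np.outer(d,d))@o for o,d in rs)
    return np.linalg.solve(A,b)
def proj(c,P):
    T=np.array(c["world_to_cam"]); return cv2.projectPoints(np.array(P,float).reshape(-1,3),cv2.Rodrigues(T[:3,:3])[0],T[:3,3],K(c),np.array(c["dist_coeffs"],float))[0][:,0]
E
python3 - <<'E'
from h import *
ims={};R={}
for n in ["scene","side","wrist"]:
    c=optics.get_calibration(n); im=optics.get_image(n); cv2.imwrite(f"pics/a_{n}.png",im[:,:,::-1])
    for l in ["lever_top","lock_top","roller"]:
        t=finder.tip_of(l,n)
        for q in t[:2]: print(n,l,q["p"],q["at"],atz(c,q["at"],{"lever_top":.19,"lock_top":.174,"roller":0}[l]).round(4))
        if t: R.setdefault(l,[]).append(ray(c,t[0]["at"]))
for l in R:
    if len(R[l])>1: print(l,tri(R[l]).round(4))
print(manip.get_state())
E
```

```text
scene lock_top 0.66 [253.4, 247.0] [ 0.552 -0.204  0.174]
scene roller 0.57 [292.0, 267.7] [ 0.598  -0.1126  0.    ]
side lever_top 0.3 [369.6, 210.2] [0.7246 0.0312 0.19  ]
side lock_top 0.43 [262.5, 273.5] [ 0.5681 -0.2215  0.174 ]
side roller 0.89 [292.0, 272.2] [ 0.5822 -0.1244  0.    ]
lock_top [ 0.5969 -0.2464  0.2583]
roller [ 0.5725 -0.0966 -0.052 ]
{'clock': 0.6, 'qpos': array([-1.44801145e+00,  2.75881748e-01,  1.50489591e+00,  5.28311909e-06,
        1.36070231e+00, -1.20990974e-01]), 'qd': array([-9.89885456e-04,  3.69991034e-04, -5.32853922e-04,  4.50050153e-05,
        3.16061116e-04, -1.20788956e-03]), 'effort': array([-1.00494315e-03, -4.16390204e+01, -2.45986587e+01, -2.09665654e-04,
        4.61637355e-04, -7.94387915e-06]), 'position': array([ 0.13879243, -0.55803053,  0.23934006]), 'ee_rot': array([5.63396336e-05, 9.92580924e-01, 1.21585796e-01, 2.63404117e-06]), 'contact_force': array([-0.51313021,  0.10535312,  0.3529922 ]), 'moment': array([ 0.04197679,  0.00508676, -0.03935136]), 'gripper_force': 0.0, 'width': 0.08558170264217306}
```

```bash
python3 -c "
import cv2,numpy as np
a=cv2.imread('pics/a_scene.png');b=cv2.imread('pics/a_side.png')
cv2.imwrite('pics/ab.png',cv2.resize(np.vstack([a,b]),(480,600)))"
```

```text
(no output)
```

View pics/a_scene.png

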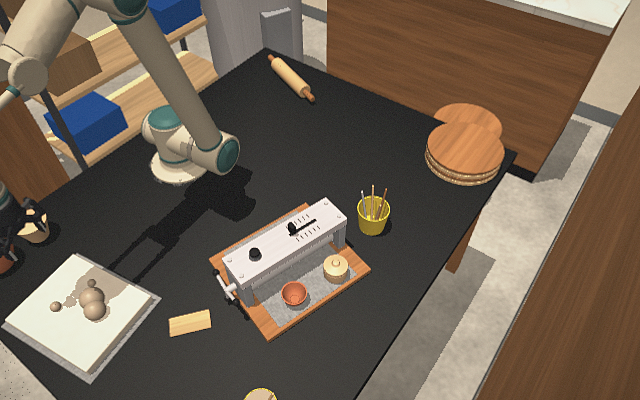

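View pics/a_side.png

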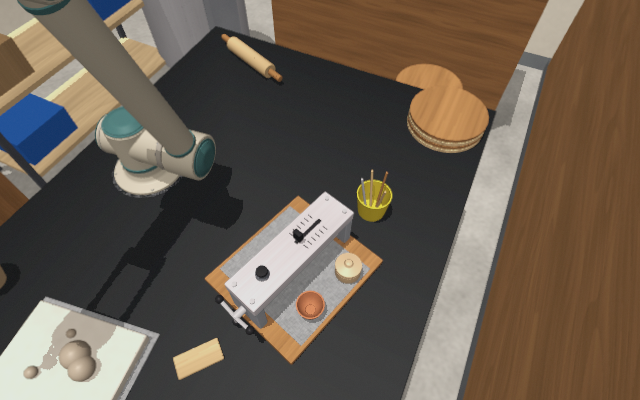

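The scene view shows the lever knob near (291,228) and the lock near (255,253). In the side view the lever is near (298,235) and the lock near (262,272), and the slot runs up and right. The finder's lever hit is off: (369,210) is the caddy.

Run:
```python
from h import *
cs=optics.get_calibration("scene"); cd=optics.get_calibration("side")
for n,p,q,z in [("lever",(291,225),(298,233),.19),("lock",(255,251),(262,270),.174),("bridge corners -y near",(227,263),(228,284),.15),("far -y",(240,291),(252,305),.15),("+y near",(328,199),(327,193),.15),("+y far",(346,217),(353,211),.15)]:
    print(n,tri([ray(cs,p),ray(cd,q)]).round(4),atz(cs,p,z).round(4),atz(cd,q,z).round(4))
```

```text
lever [ 0.6001 -0.1058  0.2008] [ 0.5948 -0.0984  0.19  ] [ 0.5967 -0.1017  0.19  ]
lock [ 0.5641 -0.2136  0.1758] [ 0.5637 -0.2111  0.174 ] [ 0.5628 -0.2146  0.174 ]
bridge corners -y near [ 0.48   -0.2506  0.0882] [ 0.5167 -0.2718  0.15  ] [ 0.5027 -0.2698  0.15  ]
far -y [ 0.5304 -0.2569  0.0033] [ 0.6001 -0.3128  0.15  ] [ 0.5772 -0.2883  0.15  ]
+y near [0.5937 0.0719 0.133 ] [0.602  0.0625 0.15  ] [0.5982 0.0584 0.15  ]
+y far [0.682  0.0364 0.1511] [0.6816 0.038  0.15  ] [0.6818 0.0364 0.15  ]
```

Call:
{"api": "servo_tool", "payload": {"increments": [[3.5,-1.9,-0.6,0,0,0,1],[3.5,-1.9,-0.6,0,0,0,1],[3.5,-1.9,-0.6,0,0,0,1],[3.5,-1.9,-0.6,0,0,0,1],[3.5,-1.9,-0.6,0,0,0,1]], "squeeze": 60}}

```text
clock: 1.1
position: [0.2866, -0.4225, 0.2697]
ee_rot: [0.0, 0.993, 0.121, 0.0]
contact_force: [1.3, 0.1, 0.5]
width: 0.012
gripper_force: 0.0
```

Call:
{"api": "servo_tool", "payload": {"increments": [[3.5,-1.9,-0.6,0,0,0,1],[3.5,-1.9,-0.6,0,0,0,1],[3.5,-1.9,-0.6,0,0,0,1],[3.5,-1.9,-0.6,0,0,0,1],[3.5,-1.9,-0.6,0,0,0,1]]}}

```text
clock: 1.6
position: [0.4336, -0.2879, 0.2998]
ee_rot: [0.0, 0.993, 0.122, 0.0]
contact_force: [-0.3, -1.2, -0.1]
width: 0.0001
gripper_force: 0.0
```

Call:
{"api": "servo_tool", "payload": {"increments": [[3.5,-1.9,-0.6,0,0,0,1],[3.5,-1.9,-0.6,0,0,0,1],[3.5,-1.9,-0.6,0,0,0,1],[3.5,-1.9,-0.6,0,0,0,1],[3.5,-1.9,-0.6,0,0,0,1]]}}

```text
clock: 2.1
position: [0.5805, -0.1534, 0.3297]
ee_rot: [0.0, 0.993, 0.122, 0.0]
contact_force: [0.1, -0.2, 0.1]
width: 0.0001
gripper_force: 0.0
```

Call:
{"api": "servo_tool", "payload": {"increments": [[0,0,0,0,0,-7.5,1],[0,0,0,0,0,-7.5,1],[0,0,0,0,0,-7.5,1],[0,0,0,0,0,-7.5,1],[0,0,0,0,0,-7.5,1]]}}

```text
clock: 2.6
position: [0.5795, -0.1546, 0.3292]
ee_rot: [0.0, 0.9, 0.437, -0.0]
contact_force: [-0.5, 0.2, 0.3]
width: -0.0
gripper_force: 0.0
```

Call:
{"api": "servo_tool", "payload": {"increments": [[0,0,0,0,0,-7.5,1],[0,0,0,0,0,-7.5,1],[0,0,0,0,0,-7.5,1],[0,0,0,0,0,0,1],[0,0,0,0,0,0,1]]}}

```text
clock: 3.1
position: [0.5795, -0.1547, 0.3293]
ee_rot: [0.0, 0.8, 0.601, -0.0]
contact_force: [-0.2, 0.9, -0.7]
width: -0.0002
gripper_force: 0.0
```

Run:
```python
from h import *
n="wrist"; s=manip.get_state(); c=optics.get_calibration(n); im=optics.get_image(n); cv2.imwrite("pics/b.png",im[:,:,::-1])
np.savez("b.npz",**{k:np.array(v) for k,v in c.items()})
for l,z in [("lever_top",.19),("lock_top",.174)]:
    for q in finder.tip_of(l,n)[:2]: print(l,q["p"],q["at"],atz(c,q["at"],z).round(4))
print(s["position"],s["ee_rot"],s["width"],s["contact_force"],s["clock"],np.linalg.inv(c["world_to_cam"])[:3,3])
```

```text
lever_top 0.91 [316.0, 118.5] [ 0.5935 -0.0979  0.19  ]
lock_top 0.96 [314.4, 238.6] [ 0.5582 -0.2126  0.174 ]
[ 0.57945141 -0.15471218  0.32929872] [ 3.81585541e-05  7.99610001e-01  6.00519644e-01 -3.72054223e-05] -0.0002102113518308375 [-0.23752453  0.87374578 -0.66191932] 3.1 [ 0.60096566 -0.07906142  0.46488882]
```

View pics/b.png

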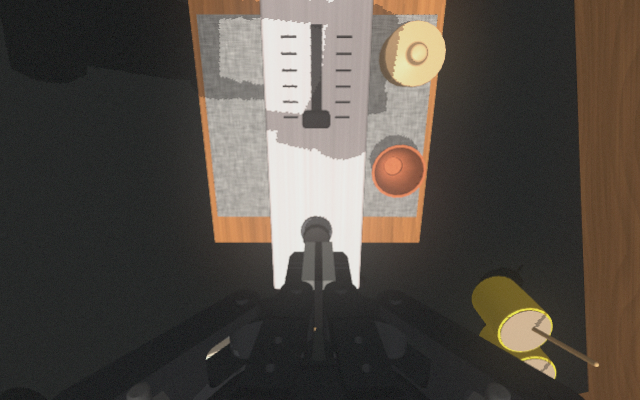

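The knob is at (316,119) in the wrist view, with line pairs at rows 117, 102, 86, 70, 54 and 37. The lock cap is at (316,230). The slot is nearly along tool x.

Run:
```python
from h import *
c=optics.get_calibration("wrist")
m=[(atz(c,(291,r),.15)+atz(c,(343,r),.15))/2 for r in (117,)]+[(atz(c,(289,37),.15)+atz(c,(344.5,37),.15))/2]
d=m[1]-m[0]; print(m,np.linalg.norm(d),np.arctan2(d[1],d[0]))
E=[atz(c,(263.5,40),.15),atz(c,(272,240),.15)]; d=E[0]-E[1]; print(np.arctan2(d[1],d[0]))
E=[atz(c,(371.5,40),.15),atz(c,(362,240),.15)]; d=E[0]-E[1]; print(np.arctan2(d[1],d[0]))
```

```text
[array([ 0.59372015, -0.09951453,  0.15      ]), array([ 0.61300687, -0.03216209,  0.15      ])] 0.07005946511286197 1.291904131326562
1.2827269189548423
1.2901308215245815
```

Call:
{"api": "servo_tool", "payload": {"increments": [[0.6,-0.1,2.8,0,0,0.2,1],[0.6,0,2.8,0,0,0.2,1],[0.6,-0.1,2.8,0,0,0,1],[0.6,0,2.8,0,0,0,1],[0.6,-0.1,1.8,0,0,0,1]]}}

```text
clock: 3.75
position: [0.5841, -0.1246, 0.1971]
ee_rot: [-0.001, 0.801, 0.598, -0.001]
contact_force: [0.7, 0.5, 0.0]
width: 0.0001
gripper_force: 0.0
```

Call:
{"api": "servo_tool", "payload": {"increments": [[0,0,1.2,0,0,-0.3,1],[0,0,1.0,0,0,0,1],[0,0,0,0,0,0,1],[0,0,0,0,0,0,1],[0,0,0,0,0,0,1]]}}

```text
clock: 4.25
position: [0.5857, -0.1256, 0.1784]
ee_rot: [0.001, 0.799, 0.601, 0.001]
contact_force: [-0.1, -0.0, 0.3]
width: -0.0001
gripper_force: 0.0
```

Run:
```python
from h import *
n="wrist"; s=manip.get_state(); c=optics.get_calibration(n); im=optics.get_image(n); cv2.imwrite("pics/c.png",im[:,:,::-1])
for l,z in [("lever_top",.19)]:
    for q in finder.tip_of(l,n)[:2]: print(l,q["p"],q["at"],atz(c,q["at"],z).round(4))
p=s["position"];u=np.array([np.cos(1.288),np.sin(1.288)]);d=np.array([.5936,-.0988])-p[:2]
print(p,s["contact_force"],s["ee_rot"],s["clock"],"ahead",d@u,"side",d@[u[1],-u[0]])
```

```text
lever_top 0.57 [317.1, 220.1] [ 0.5925 -0.0989  0.19  ]
[ 0.58573379 -0.12560907  0.17840704] [-0.10604094 -0.02972212  0.33522914] [9.91201294e-04 7.99453034e-01 6.00727504e-01 5.73689313e-04] 4.25 ahead 0.0279391853157727 side 7.289763574464155e-05
```

View pics/c.png

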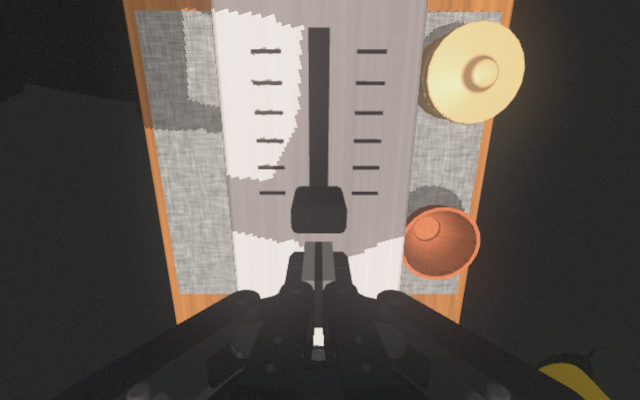

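The shut fingers (317,250) sit right behind the knob (319,210), with the slot ahead and free. I'll approach to contact.

Call:
{"api": "servo_tool", "payload": {"increments": [[0.2,0,0.1,0,0,0,1],[0.2,0,0.1,0,0,0,1],[0.2,0,0,0,0,0,1],[0.1,0,0,0,0,0,1],[0,0,0,0,0,0,1]]}}

```text
clock: 4.85
position: [0.587, -0.1181, 0.1753]
ee_rot: [0.0, 0.799, 0.601, -0.0]
contact_force: [-0.8, -0.3, 0.1]
width: -0.0001
gripper_force: 0.0
```

Call:
{"api": "servo_tool", "payload": {"increments": [[0.1,0,0,0,0,0,1],[0.1,0,0,0,0,0,1],[0,0,0,0,0,0,1],[0,0,0,0,0,0,1],[0,0,0,0,0,0,1]]}}

```text
clock: 5.35
position: [0.5875, -0.1165, 0.1753]
ee_rot: [0.0, 0.799, 0.601, -0.0]
contact_force: [-0.3, 0.5, -0.2]
width: 0.0001
gripper_force: 0.0
```

Call:
{"api": "servo_tool", "payload": {"increments": [[0.1,0,0,0,0,0,1],[0.1,0,0,0,0,0,1],[0,0,0,0,0,0,1],[0,0,0,0,0,0,1],[0,0,0,0,0,0,1]]}}

```text
clock: 5.85
position: [0.588, -0.1149, 0.1753]
ee_rot: [0.0, 0.799, 0.601, -0.0]
contact_force: [-0.9, -2.5, 0.3]
width: -0.0003
gripper_force: 1.1
```

Call:
{"api": "servo_tool", "payload": {"increments": [[0.1,0,0,0,0,0,1],[0.1,0,0,0,0,0,1],[0,0,0,0,0,0,1],[0,0,0,0,0,0,1],[0,0,0,0,0,0,1]]}}

```text
clock: 6.35
position: [0.5885, -0.1131, 0.1753]
ee_rot: [0.0, 0.799, 0.601, -0.0]
contact_force: [-1.2, -5.4, -0.1]
width: 0.0001
gripper_force: 2.5
```

Contact came at y ≈ -0.116, as predicted. Now I'll push through the clicks in small steps.

Call:
{"api": "servo_tool", "payload": {"increments": [[0.1,0,0,0,0,0,1],[0.1,0,0,0,0,0,1],[0.1,0,0,0,0,0,1],[0,0,0,0,0,0,1],[0,0,0,0,0,0,1]]}}

```text
clock: 6.85
position: [0.5896, -0.1093, 0.1753]
ee_rot: [-0.0, 0.799, 0.601, 0.0]
contact_force: [-0.6, -2.4, 0.3]
width: -0.0001
gripper_force: 1.2
```

Call:
{"api": "servo_tool", "payload": {"increments": [[0.1,0,0,0,0,0,1],[0.1,0,0,0,0,0,1],[0.1,0,0,0,0,0,1],[0,0,0,0,0,0,1],[0,0,0,0,0,0,1]]}}

```text
clock: 7.35
position: [0.5904, -0.1065, 0.1753]
ee_rot: [-0.0, 0.799, 0.601, 0.0]
contact_force: [-0.2, -0.5, 0.3]
width: -0.0003
gripper_force: 0.0
```

Call:
{"api": "servo_tool", "payload": {"increments": [[0.1,0,0,0,0,0,1],[0.1,0,0,0,0,0,1],[0.1,0,0,0,0,0,1],[0,0,0,0,0,0,1],[0,0,0,0,0,0,1]]}}

```text
clock: 7.85
position: [0.5911, -0.1039, 0.1753]
ee_rot: [0.0, 0.799, 0.601, -0.0]
contact_force: [0.3, 0.5, -0.3]
width: 0.0002
gripper_force: 0.0
```

Call:
{"api": "servo_tool", "payload": {"increments": [[0.1,0,0,0,0,0,1],[0.1,0,0,0,0,0,1],[0.1,0,0,0,0,0,1],[0,0,0,0,0,0,1],[0,0,0,0,0,0,1]]}}

```text
clock: 8.35
position: [0.5919, -0.1014, 0.1753]
ee_rot: [0.0, 0.799, 0.601, -0.0]
contact_force: [-1.0, -2.3, 0.5]
width: 0.0005
gripper_force: 1.0
```

Call:
{"api": "servo_tool", "payload": {"increments": [[0.1,0,0,0,0,0,1],[0.1,0,0,0,0,0,1],[0.1,0,0,0,0,0,1],[0,0,0,0,0,0,1],[0,0,0,0,0,0,1]]}}

```text
clock: 8.85
position: [0.5926, -0.099, 0.1753]
ee_rot: [0.001, 0.799, 0.601, -0.001]
contact_force: [-1.1, -4.1, 0.2]
width: -0.0003
gripper_force: 2.5
```

Call:
{"api": "servo_tool", "payload": {"increments": [[0.1,0,0,0,0,0,1],[0.1,0,0,0,0,0,1],[0.1,0,0,0,0,0,1],[0,0,0,0,0,0,1],[0,0,0,0,0,0,1]]}}

```text
clock: 9.35
position: [0.5939, -0.0943, 0.1753]
ee_rot: [-0.001, 0.799, 0.601, 0.001]
contact_force: [-0.7, 0.5, 0.1]
width: -0.0
gripper_force: 0.0
```

Call:
{"api": "servo_tool", "payload": {"increments": [[0.1,0,0,0,0,0,1],[0.1,0,0,0,0,0,1],[0.1,0,0,0,0,0,1],[0,0,0,0,0,0,1],[0,0,0,0,0,0,1]]}}

```text
clock: 9.85
position: [0.5945, -0.0924, 0.1753]
ee_rot: [0.0, 0.799, 0.601, -0.0]
contact_force: [0.1, -0.2, 0.4]
width: -0.0001
gripper_force: 0.0
```

Call:
{"api": "servo_tool", "payload": {"increments": [[0.1,0,0,0,0,0,1],[0.1,0,0,0,0,0,1],[0.1,0,0,0,0,0,1],[0,0,0,0,0,0,1],[0,0,0,0,0,0,1]]}}

```text
clock: 10.35
position: [0.5953, -0.0895, 0.1753]
ee_rot: [0.0, 0.799, 0.601, -0.0]
contact_force: [-0.6, 0.8, 0.3]
width: -0.0001
gripper_force: 0.0
```

Call:
{"api": "servo_tool", "payload": {"increments": [[0.1,0,0,0,0,0,1],[0.1,0,0,0,0,0,1],[0.1,0,0,0,0,0,1],[0,0,0,0,0,0,1],[0,0,0,0,0,0,1]]}}

```text
clock: 10.85
position: [0.596, -0.0873, 0.1753]
ee_rot: [0.0, 0.799, 0.601, -0.001]
contact_force: [-0.9, -3.2, -0.3]
width: 0.0004
gripper_force: 1.8
```

Call:
{"api": "servo_tool", "payload": {"increments": [[0.1,0,0,0,0,0,1],[0.1,0,0,0,0,0,1],[0.1,0,0,0,0,0,1],[0,0,0,0,0,0,1],[0,0,0,0,0,0,1]]}}

```text
clock: 11.35
position: [0.5968, -0.0845, 0.1753]
ee_rot: [0.0, 0.799, 0.601, -0.001]
contact_force: [-1.6, -4.1, 0.3]
width: -0.0001
gripper_force: 2.6
```

Call:
{"api": "servo_tool", "payload": {"increments": [[0.1,0,0,0,0,0,1],[0.1,0,0,0,0,0,1],[0,0,0,0,0,0,1],[0,0,0,0,0,0,1],[0,0,0,0,0,0,1]]}}

```text
clock: 11.85
position: [0.5977, -0.0811, 0.1753]
ee_rot: [-0.0, 0.799, 0.601, 0.0]
contact_force: [0.7, 0.1, -0.4]
width: 0.0001
gripper_force: 0.0
```

The third snap is done and the force has dropped. I'll back off, rise and look.

Call:
{"api": "servo_tool", "payload": {"increments": [[-0.5,0,0,0,0,0,1],[-1.5,0,0,0,0,0,1],[-2,0,-1,0,0,0,1],[-2.0,0,-2,0,0,0,1],[0,0,-2,0,0,0,1]]}}

```text
clock: 12.35
position: [0.5796, -0.1428, 0.2254]
ee_rot: [0.0, 0.8, 0.6, -0.001]
contact_force: [0.6, 0.4, 1.0]
width: 0.0003
gripper_force: 0.0
```

Call:
{"api": "servo_tool", "payload": {"increments": [[-1,0,-2,0,0,0,1],[-1,0,-2,0,0,0,1],[0,0,-1,0,0,0,1],[0,0,0,0,0,0,1],[0,0,0,0,0,0,1]]}}

```text
clock: 12.85
position: [0.5749, -0.1585, 0.2746]
ee_rot: [-0.001, 0.799, 0.601, -0.0]
contact_force: [-0.5, -0.3, 0.1]
width: 0.0003
gripper_force: 0.0
```

Run:
```python
from h import *
n="wrist"; s=manip.get_state(); c=optics.get_calibration(n); im=optics.get_image(n); cv2.imwrite("pics/d.png",im[:,:,::-1])
for l,z in [("lever_top",.19),("lock_top",.174)]:
    for q in finder.tip_of(l,n)[:2]: print(l,q["p"],q["at"],atz(c,q["at"],z).round(4))
u=np.array([np.cos(1.288),np.sin(1.288)])
for t in (.028,.042,.056):
    P=np.r_[np.array([.5936,-.0988])+t*u,.19]; print(t,P.round(4),proj(c,P))
print(s["position"],s["contact_force"],s["ee_rot"],s["clock"])
```

```text
lever_top 0.81 [321.3, 48.4] [ 0.6057 -0.0571  0.19  ]
0.028 [ 0.6014 -0.0719  0.19  ] [[321.18823192  74.32726522]]
0.042 [ 0.6053 -0.0585  0.19  ] [[321.2845443  50.8136545]]
0.056 [ 0.6092 -0.045   0.19  ] [[321.38546092  26.23083021]]
[ 0.57490313 -0.15854226  0.27458975] [-0.52422405 -0.28463662  0.09696598] [-5.17572855e-04  7.99366115e-01  6.00844000e-01 -1.84535967e-04] 12.85
```

View pics/d.png

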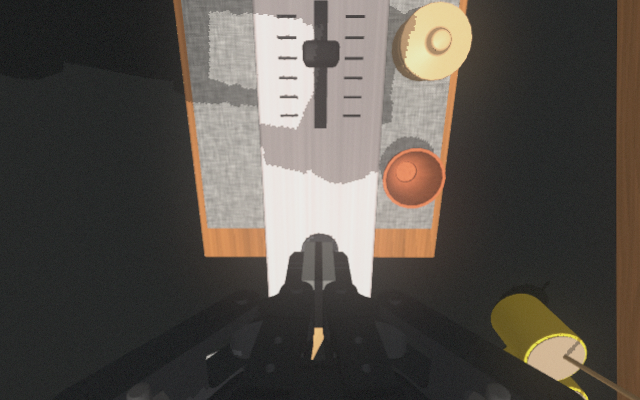

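The knob's centre is at (321,50), where the third click is predicted (321,50.8), and it lies between the third-click lines. Now the lock button.

Call:
{"api": "servo_tool", "payload": {"increments": [[-1.9,0,0,0,0,0,1],[-1.9,0.1,1,0,0,0,1],[-1.9,0,2,0,0,0,1],[0,0,2,0,0,0,1],[0,0,2,0,0,0,1]]}}

```text
clock: 13.5
position: [0.56, -0.2139, 0.2037]
ee_rot: [-0.001, 0.799, 0.601, -0.0]
contact_force: [-0.3, 0.1, -0.6]
width: -0.0001
gripper_force: 0.0
```

Call:
{"api": "servo_tool", "payload": {"increments": [[0,0,0.5,0,0,0,1],[0,0,0.2,0,0,0,1],[0,0,0,0,0,0,1],[0,0,0,0,0,0,1],[0,0,0,0,0,0,1]]}}

```text
clock: 14.0
position: [0.561, -0.2139, 0.1993]
ee_rot: [0.001, 0.799, 0.601, 0.0]
contact_force: [0.4, -0.3, -0.4]
width: -0.0001
gripper_force: 0.0
```

Run:
```python
from h import *
a=[]
for n in ["scene","side"]:
    im=optics.get_image(n)[:,:,::-1]; a.append(cv2.resize(im[150:320,190:370],None,fx=2.2,fy=2.2,interpolation=cv2.INTER_CUBIC))
cv2.imwrite("pics/e.png",np.hstack(a)); print(manip.get_state()["position"])
```

```text
[ 0.56077025 -0.21383778  0.19905816]
```

View pics/e.png

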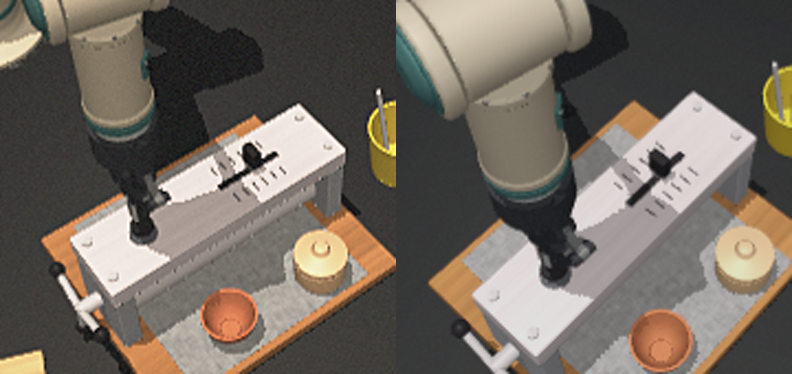

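The fingers stand right over the lock cap in both views, at (143,230) and (553,275) in the crops. I'll press down.

Call:
{"api": "servo_tool", "payload": {"increments": [[0,0,0.4,0,0,0,1],[0,0,0.4,0,0,0,1],[0,0,0.4,0,0,0,1],[0,0,0.4,0,0,0,1],[0,0,0,0,0,0,1]]}}

```text
clock: 14.6
position: [0.56, -0.2135, 0.1813]
ee_rot: [-0.001, 0.799, 0.601, -0.0]
contact_force: [-0.1, -0.4, 0.6]
width: -0.0003
gripper_force: 0.0
```

Call:
{"api": "servo_tool", "payload": {"increments": [[0,0,0.2,0,0,0,1],[0,0,0.2,0,0,0,1],[0,0,0.2,0,0,0,1],[0,0,0,0,0,0,1],[0,0,0,0,0,0,1]]}}

```text
clock: 15.1
position: [0.5606, -0.2139, 0.1765]
ee_rot: [0.0, 0.799, 0.601, 0.0]
contact_force: [0.1, -0.1, 2.1]
width: -0.0001
gripper_force: 1.4
```

Call:
{"api": "servo_tool", "payload": {"increments": [[0,0,0.2,0,0,0,1],[0,0,0.1,0,0,0,1],[0,0,0,0,0,0,1],[0,0,0,0,0,0,1],[0,0,0,0,0,0,1]]}}

```text
clock: 15.6
position: [0.5606, -0.2138, 0.1732]
ee_rot: [0.0, 0.799, 0.601, 0.0]
contact_force: [0.8, 0.4, 1.9]
width: -0.0002
gripper_force: 1.1
```

Call:
{"api": "servo_tool", "payload": {"increments": [[0,0,0.1,0,0,0,1],[0,0,0.1,0,0,0,1],[0,0,0,0,0,0,1],[0,0,0,0,0,0,1],[0,0,0,0,0,0,1]]}}

```text
clock: 16.1
position: [0.5605, -0.2138, 0.1712]
ee_rot: [0.0, 0.799, 0.601, 0.0]
contact_force: [1.5, -0.5, 1.0]
width: -0.0001
gripper_force: 1.2
```

Call:
{"api": "servo_tool", "payload": {"increments": [[0,0,0.1,0,0,0,1],[0,0,0.1,0,0,0,1],[0,0,0,0,0,0,1],[0,0,0,0,0,0,1],[0,0,0,0,0,0,1]]}}

```text
clock: 16.6
position: [0.5606, -0.2138, 0.17]
ee_rot: [0.0, 0.799, 0.601, 0.0]
contact_force: [0.5, 0.7, 6.3]
width: -0.0001
gripper_force: 3.2
```

Call:
{"api": "servo_tool", "payload": {"increments": [[0,0,0.1,0,0,0,1],[0,0,0.1,0,0,0,1],[0,0,0,0,0,0,1],[0,0,0,0,0,0,1],[0,0,0,0,0,0,1]]}}

```text
clock: 17.1
position: [0.5606, -0.2139, 0.1699]
ee_rot: [0.001, 0.799, 0.601, 0.0]
contact_force: [-2.4, 1.1, 14.9]
width: -0.0
gripper_force: 7.4
```

Call:
{"api": "servo_tool", "payload": {"increments": [[0,0,0.1,0,0,0,1],[0,0,0,0,0,0,1],[0,0,0,0,0,0,1],[0,0,0,0,0,0,1],[0,0,0,0,0,0,1]]}}

```text
clock: 17.6
position: [0.5607, -0.2139, 0.1699]
ee_rot: [0.001, 0.799, 0.601, 0.001]
contact_force: [-3.8, 2.6, 17.9]
width: -0.0
gripper_force: 9.5
```

It has reached the stop: the height holds at 0.1699 m while the force climbs to 18 N. I'll rise straight up and check.

Call:
{"api": "servo_tool", "payload": {"increments": [[0,0,-0.5,0,0,0,1],[0,0,-2,0,0,0,1],[0,0,-4,0,0,0,1],[0,0,-4,0,0,0,1],[0,0,-2,0,0,0,1]]}}

```text
clock: 18.1
position: [0.5611, -0.214, 0.2941]
ee_rot: [0.001, 0.799, 0.601, 0.001]
contact_force: [0.4, -0.3, 0.3]
width: 0.0001
gripper_force: 0.0
```

Call:
{"api": "servo_tool", "payload": {"increments": [[-3,0,-1,0,0,0,1],[-3,0,0,0,0,0,1],[-2,0,0,0,0,0,1],[0,0,0,0,0,0,1],[0,0,0,0,0,0,1]]}}

```text
clock: 18.6
position: [0.5378, -0.2903, 0.3003]
ee_rot: [-0.001, 0.8, 0.601, -0.0]
contact_force: [1.0, 0.2, -0.0]
width: 0.0003
gripper_force: 0.0
```

Run:
```python
from h import *
n="wrist"; s=manip.get_state(); c=optics.get_calibration(n); im=optics.get_image(n); cv2.imwrite("pics/f.png",im[:,:,::-1])
for l,z in [("lever_top",.19),("lock_top",.162)]:
    for q in finder.tip_of(l,n)[:1]: print(l,q["p"],q["at"],atz(c,q["at"],z).round(4))
print(s["position"],s["contact_force"],s["clock"], proj(c,[[.6053,-.0585,.19],[.5601,-.214,.162],[.5601,-.214,.174]]))
```

```text
lock_top 0.61 [315.0, 93.6] [ 0.5565 -0.2136  0.162 ]
[ 0.53781307 -0.29029382  0.30027461] [ 1.04610366  0.21270969 -0.03945143] 18.6 [[ 319.87750471 -203.56388878]
 [ 319.29891046   92.78737014]
 [ 319.3166045    92.72722928]]
```

View pics/f.png

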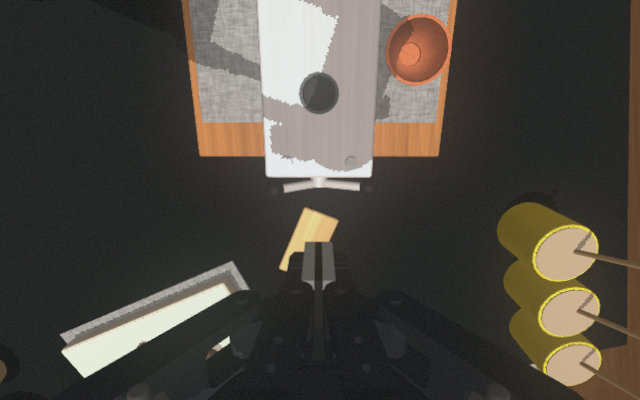

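The cap is at (319,93), low on the bridge, and the stop was at the height expected for fully down. The robot is clear of everything, so I'll hand in.

```bash
python3 -c "
from rig import manip
print(manip.sign_off())"
```

```text
the job is handed in; nothing more can be done
None
```

The lever is in its third click, never pushed past it, and the lock button was then pressed down to its stop; the job was handed in at about 18.7 s with the robot touching nothing.

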